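# Swing the bench torch to its working heading and lock the swivel

### The arm

A 7-joint arm with a two-finger parallel gripper is mounted at the origin on the work surface. World frame = base frame: x ahead of the robot, y to its left, z up, the work surface at z = 0. Lengths are in m, angles in rad, forces in N, time in s.
With the tool pointing down it reaches from about 0.425 to 0.925 m from the base axis. Payload 6.8 kg.
Tool frame: the origin (TCP) lies midway between the tips of the shut fingers; the grasp point (between the pads) lies 19 mm behind it; z points along the fingers, x is the direction in which the jaws open and shut, and the axes are right-handed (so a half turn about z gives the same grasp; the last joint's range is limited). The gripper opens to 85 mm and grips with 20 to 120 N. Pads are 22 mm wide; open, the fingers measure 114 mm over their backs; the gripper's body (76 mm by 85 mm) begins 54 mm behind the grasp point. The pads swing forward as they close: fully open they stand 13 mm farther back than shut.
Start: joints at [-1.273, 0.477, 0.022, 1.555, -0.011, 1.109, -0.083], TCP at [0.266, 0.62, 0.231] pointing down, gripper open.
Joint ranges: [-2.96, 2.96], [-0.34, 2.1], [-1.41, 1.46], [0.24, 2.44], [-1.37, 4.51], [0.17, 1.92], [-2.96, 2.96]. Speed limits (rad/s): [2.39, 2.39, 3.14, 3.14, 3.14, 3.14, 3.14].

### API

Orientations are given as a unit quaternion [w, x, y, z].
In Python, from station import bot gives the robot as it stands.
- The arm moves only by the tool step_arm, never from a script. Its argument "increments" is a list of rows, each a list of 7 numbers: the shift along the tool's x, y, z in cm, then the turn, a rotation vector about the tool's x, y, z in degrees, then the closure, from 0 (fully open) to 1 (shut). A call has 1 to 20 rows; each row shifts and turns the commanded pose from where the row before left it, along the tool's axes as they then stand; what a row does not reach is not made up. A row lasts 1/10 s, in which the tool goes at most 50 mm and 8.59 degrees, less where a joint would pass 70% of its speed; a pose out of reach is approached as far as the arm can. A call is refused whole if a number of a shift passes 5 or a number of a turn 8.59, either way. A call with a gripper value outside its range is refused whole. The fingers move at their own pace and stop on an object; "squeeze" is the grip in N (left out, the last holds). Time passes only in rows, so rows that do not move let the fingers close. It gives the time, the measured TCP pose, the force and the opening at its end, in the units of the state.
- bot.get_obs(): the state, without advancing time (a new reading comes with each control period).
- bot.read_camera(name): name is "scene" or "top"; returns a dict with "pixels" (384x512x3 uint8, red, green, blue), "vertical_fov" (degrees; the focal length in pixels is half the picture's height over the tangent of half this angle, whatever the lens; pixels are square), "cx", "cy" (the principal point, pixels), "k1" (the pictures are not rectified: a ray, as slopes to the right and down, at radius r is drawn at 1 + k1 r^2 times it, then the intrinsics apply), "camera_from_world" (4x4, takes a point from world to camera coordinates). Camera axes: x right, y down, z forward; pixel columns grow to the right and rows downward; lengths in m; the calibration is good to about 2 mm. A picture is of the moment at which its call begins. There is no depth.
- bot.hand_in(): hands the job in, once; it reports no verdict.
Trained networks look in a picture, given as the dict that the camera call returned (one of the last four; its "shot" number tells which), for a name from the list of things; names that differ only in an ending like _2 or _b are one class to them, and where a whole thing is asked for, a point or a joint stands for the part that bears it (a point fixed in the world has none). Each returns a list of dicts, best first, with "score" (0 to 1); they miss things now and then, are a little off and sometimes report something else, mostly with a low value. They report only what shows in the picture. A call takes as long as a camera call.
- bot.find_in(picture, query): "point" ([column, row] in pixels, amid what is visible of it).
- bot.cut_out(picture, query): "pixels" (384x512 bool, what is visible of it) and "point" ([column, row] in pixels, amid what is visible of it).
- bot.pinpoint(picture, query): "point" ([column, row] in pixels: a listed point, or the origin of a listed thing).
The state is a dict: "t": time; "q": joint angles; "joint_vel": joint speeds; "joint_torque": joint torques, N m; "eef_pos": TCP position; "tool_rot": TCP orientation; "contact_force": force on the tool from outside, world axes, zero at the start; "torque": the same for the moment, N m; "gripper_width": opening from 0.0 (shut) to 1.0 (fully open).
Only numpy, scipy, OpenCV 4.12 (cv2) and the standard library are available. Lean on these libraries where they do the work, as an engineer would, in place of code of your own. Each camera call takes 0.05 s, during which the arm holds its last target.

### The job

The bench torch has been left swung aside on its swivel base. Push it round until the slot in the locking disc under it lines up with the lock bar, then push the red tab until the lock bar is fully home in the slot, so that the torch can no longer swing. Only push, with the fingertips or the outside of the fingers and without forcing anything: take nothing between the fingers, and leave the other things on the bench where they are.

Things in the scene. Friction and masses are not known exactly. Their poses are not given: they have to be found in the camera images.
- base: Dark iron swivel base fixed to the bench: round foot 210 mm across, 14 mm high, with a 60 mm wide tongue out to 155 mm from its centre. Origin: centre of its underside, on the upright turning axis. Its x axis is the torch's working heading; the lock bar's guide (34 mm wide, top 36 mm above the bench) lies along its +y axis, 100 to 150 mm from the turning axis.
- swivel (a joint): Turn of locking disc and torch, rad, counter-clockwise from above positive. 0: torch along the base's x, slot facing the lock bar. Starts at 0.45 to 1.35 (nose swung towards the bar's side); limits -0.45 and 1.55. Friction about 0.3 N m (3 to 4 N at the barrel); it stays where it is left until locked.
- torch: Cold bench torch, no hoses. Origin: mid barrel on the turning axis, 125 mm above the bench; x along the barrel to the nose, tilted up 0.2 rad; y left. Black round barrel 40 mm thick, clear to push on at x 45 to 118 mm. Valve block with red and green knobs out to 54 mm either side at x -72 mm, brass tails to -122 mm. Black yoke within 45 mm of the axis, its brass knobs out to 54 mm.
- torch_nose (a point): Centre of the torch's front face, 146 mm from the torch's origin along its x. The steel nose behind it is 45 mm thick and 28 mm long.
- slot_mouth (a point): Mouth of the slot, at the rim and on the top face of the locking disc. The disc is bare steel, 170 mm across and 12 mm thick, its top 30 mm above the bench. The slot runs 29 mm in from the rim, is 16 mm wide and flares to 29 mm at the rim; a yellow stripe is painted along each side.
- lock_bar (a joint): How far the lock bar is pushed in towards the turning axis, m. 0: drawn back; 0.034: fully home, tab against its guide, the bar 27 mm inside the slot. Starts at 0 to 0.005. About 4 N pushes it and it stays where it is left. The disc's rim stops it at about 0.007 if the slot is not in front; round nose and flared slot draw the disc true when it is within about 0.08 rad.
- thumb_tab: Upright red tab at the outer end of the lock bar, to push on: 34 mm wide (x), 8 mm thick (y), 44 mm high (z), from 18 to 62 mm above the bench. Origin at its centre, axes along the base's; it is pushed along its -y, towards the turning axis. Drawn back it lies 188 mm from that axis, home 154 mm.
- bar_tip (a point): Rounded inner end of the aluminium lock bar (12 mm wide, 10 mm high, 100 mm long), 24 mm above the bench; 92 mm from the turning axis when drawn back, 58 mm when home.
- rod_tub: Bystander: white round tub 84 mm across and 85 mm high with coloured glass rods standing in it, to about 190 mm. Origin: centre of its underside.
- frit_jar: Bystander: amber glass jar with steel lid, 54 mm across, 75 mm high. Origin: centre of its underside.
- paddle: Bystander: lying dark graphite paddle with a wooden handle, 235 mm long along x, 60 mm wide, 20 mm high. Origin: on the bench, near where blade and handle meet; the blade reaches to x = 120 mm, the handle to x = -115 mm.
- rod_rest: Bystander: aluminium rod rest, 50 by 110 (y) mm, 40 mm high, with notched end plates. Origin: centre of its underside.

How it is judged:
By the outcome, as a careful person would: the job done as asked, in the order asked, and still so for the second after the job is handed in, with the robot touching nothing.
It also fails if it takes over 48 s, if anything falls off the work surface, if the arm or the gripper's body presses on something with over 40 N, if the wrist force passes 120 N, or if a joint passes its speed limit or range.

## Working session

There is one attempt and no reset: what is moved stays moved. The work goes in short steps, Python scripts to look and compute and a tool call to move; the robot and the scene stay as the last step left them, time stands still between calls to the robot, and variables do not carry over. Pictures are saved under pics/ and viewed, and the job is handed in when it is done.

Besides the shell and the picture viewer there is one more tool, called after "Call:" as name([rows], argument=value, ...), one row to a line, values as JSON. step_arm: Moves the arm, as the interface text tells. Its arguments: {"type":"object","properties":{"increments":{"type":"array"},"squeeze":{"type":"number"}},"required":["increments"]}

```bash
mkdir -p pics; cat > h.py <<'E'
import numpy as np, cv2, pickle
from station import bot
def K(p):
    h=p["pixels"].shape[0]; f=h/2/np.tan(np.radians(p["vertical_fov"])/2); return f
def proj(p,X):
    X=np.atleast_2d(X); T=np.array(p["camera_from_world"]); c=X@T[:3,:3].T+T[:3,3]
    s=c[:,:2]/c[:,2:]; r2=(s**2).sum(1,keepdims=True); s=s*(1+p["k1"]*r2)
    return s*K(p)+[p["cx"],p["cy"]]
def ray(p,uv):
    f=K(p); d=(np.array(uv,float)-[p["cx"],p["cy"]])/f; s=d.copy()
    for _ in range(30): s=d/(1+p["k1"]*(s@s))
    T=np.array(p["camera_from_world"]); R=T[:3,:3]; o=-R.T@T[:3,3]; v=R.T@np.append(s,1); return o,v/np.linalg.norm(v)
def atz(p,uv,z):
    o,v=ray(p,uv); return o+v*(z-o[2])/v[2]
def tri(a,ua,b,ub):
    A=np.zeros((3,3));y=np.zeros(3)
    for o,v in (ray(a,ua),ray(b,ub)):
        P=np.eye(3)-np.outer(v,v);A+=P;y+=P@o
    X=np.linalg.solve(A,y)
    return X,[np.linalg.norm((np.eye(3)-np.outer(v,v))@(X-o)) for o,v in (ray(a,ua),ray(b,ub))]
E
python3 - <<'E'
from h import *
s=bot.read_camera("scene");t=bot.read_camera("top")
for n,p in (("scene",s),("top",t)):
    cv2.imwrite(f"pics/{n}0.png",p["pixels"][:,:,::-1]); T=np.array(p["camera_from_world"]);print(n,-T[:3,:3].T@T[:3,3],K(p),p["k1"])
for q in ["base","torch","torch_nose","slot_mouth","thumb_tab","bar_tip","rod_tub","frit_jar","paddle","rod_rest"]:
    a=bot.pinpoint(s,q);b=bot.pinpoint(t,q)
    print(q,[(np.round(x["point"],1),round(x["score"],2)) for x in a[:2]],[(np.round(x["point"],1),round(x["score"],2)) for x in b[:2]])
    if a and b: print("   ",*tri(s,a[0]["point"],t,b[0]["point"]))
print(bot.get_obs())
E
```

```text
scene [ 1.10099368 -0.11581713  0.91858504] 401.79382786212227 -0.09472179072245769
top [ 0.41900918 -0.02309912  1.01887165] 490.66569024894244 0.01651548095010661
base [(array([286.7, 212.6]), 0.76), (array([213.8, 183.7]), 0.25)] [(array([210.9, 189.7]), 0.77)]
    [0.58071891 0.02788093 0.00536264] [np.float64(0.0016664548087792312), np.float64(0.0016664548087792388)]
torch [] [(array([213.8, 177.5]), 0.91)]
torch_nose [(array([328.3, 226.6]), 0.77)] [(array([175.6, 109.7]), 0.88)]
    [0.7073357  0.08748068 0.14896753] [np.float64(0.0011794291271081264), np.float64(0.0011794291271080726)]
slot_mouth [(array([310.9, 192.1]), 0.59)] [(array([176.4, 209.7]), 0.85), (array([314.6, 151.3]), 0.44)]
    [0.53718986 0.09752716 0.02605737] [np.float64(0.0007135642588854956), np.float64(0.000713564258885486)]
thumb_tab [(array([354.2, 197. ]), 0.64), (array([286.4, 211.7]), 0.63)] [(array([315.2, 153.1]), 0.22)]
    [ 0.66108767 -0.01788908  0.31656307] [np.float64(0.14421374101319964), np.float64(0.14421374101319961)]
bar_tip [(array([319.4, 203.7]), 0.63)] [(array([170.7, 188.5]), 0.77)
[... 883 characters left out ...]
]
{'t': 1.1, 'q': array([-1.27311503,  0.47696921,  0.02244142,  1.55542132, -0.01147946,
        1.10927086, -0.08312687]), 'joint_vel': array([-0.00106179, -0.00072944,  0.00065875, -0.00040473, -0.00030104,
        0.00105057,  0.0003281 ]), 'joint_torque': array([ 6.94580704e-04, -5.96322083e+01,  1.60677966e+00, -2.81550854e+01,
        1.26027004e-02,  1.33273232e-03,  2.48523992e-05]), 'eef_pos': array([0.26647752, 0.62019274, 0.23132036]), 'tool_rot': array([-9.49321007e-06,  8.35106704e-01,  5.50087985e-01,  3.09141001e-05]), 'contact_force': array([-0.76956954, -0.18864674, -0.13465905]), 'torque': array([-0.02920061,  0.00961862,  0.01003095]), 'gripper_width': 0.9995123216855686}
```

View images.

View pics/scene0.png

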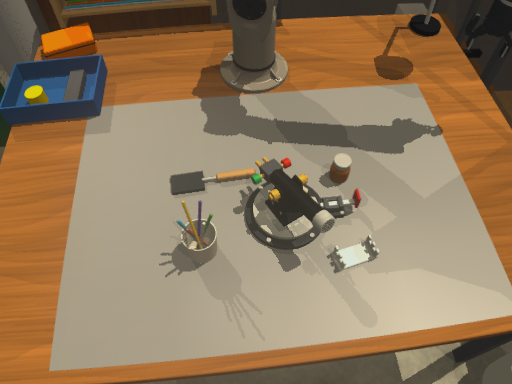

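View pics/top0.png

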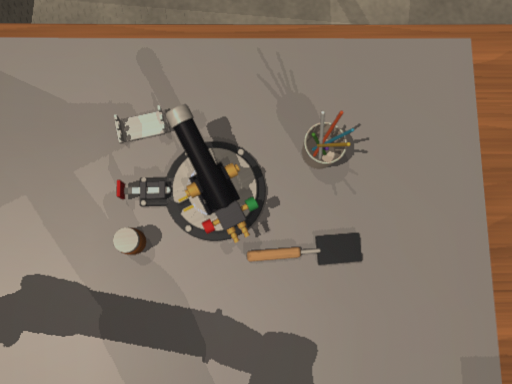

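```bash
cat > look.py <<'E'
from h import *
import sys
tag=sys.argv[1]
s=bot.read_camera("scene");t=bot.read_camera("top")
for n,p in (("scene",s),("top",t)):
    im=p["pixels"][:,:,::-1]; cv2.imwrite(f"pics/{n}{tag}.png",im)
    c=im[110:270,100:280] if n=="top" else im[130:290,230:410]
    cv2.imwrite(f"pics/{n}{tag}_z.png",cv2.resize(c,None,fx=3.3,fy=3.3,interpolation=cv2.INTER_CUBIC))
Z={"base":0,"slot_mouth":.03,"bar_tip":.024,"torch":.125,"torch_nose":.154,"thumb_tab":.04}
for q,z in Z.items():
  r=[]
  for p in (s,t):
    a=bot.pinpoint(p,q)
    print(q,[(np.round(x["point"],1),round(x["score"],2),np.round(atz(p,x["point"],z),4)) for x in a[:2]])
for n,p in (("scene",s),("top",t)):
    hsv=cv2.cvtColor(p["pixels"],cv2.COLOR_RGB2HSV)
    m=(((hsv[...,0]<8)|(hsv[...,0]>172))&(hsv[...,1]>150)&(hsv[...,2]>70)).astype(np.uint8)
    nn,l,st,ce=cv2.connectedComponentsWithStats(m)
    for i in range(1,nn):
        if st[i,4]>15: print(n,"red",st[i],ce[i],np.round(atz(p,ce[i],.04),4),np.round(atz(p,ce[i],.062),4))
E
python3 look.py 1
```

```text
base [(array([287.7, 209.8]), 0.89, array([0.5693, 0.031 , 0.    ])), (array([286.4, 186.9]), 0.47, array([0.4963, 0.0388, 0.    ]))]
base [(array([213.8, 188.3]), 0.98, array([0.5847, 0.0237, 0.    ]))]
slot_mouth [(array([311.4, 192.6]), 0.93, array([0.5413, 0.0969, 0.03  ]))]
slot_mouth [(array([179.1, 210.4]), 0.61, array([0.5354, 0.0923, 0.03  ]))]
bar_tip [(array([317.1, 205.4]), 0.76, array([0.5786, 0.1057, 0.024 ]))]
bar_tip [(array([172.1, 187.5]), 0.7, array([0.5833, 0.1077, 0.024 ]))]
torch [(array([286.5, 187.9]), 0.76, array([0.5815, 0.0175, 0.125 ]))]
torch [(array([215.4, 176.5]), 0.79, array([0.5865, 0.015 , 0.125 ]))]
torch_nose [(array([330.8, 228. ]), 0.66, array([0.714, 0.092, 0.154]))]
torch_nose [(array([177.2, 111.2]), 0.8, array([0.7026, 0.0828, 0.154 ]))]
thumb_tab [(array([354.2, 197.4]), 0.64, array([0.5748, 0.2034, 0.04  ]))]
thumb_tab [(array([117.7, 190.1]), 0.52, array([0.5764, 0.2137, 0.04  ]))]
scene red [282 158   9  10  64] [286.140625 162.296875] [0.4419 0.0439 0.04  ] [0.4584 0.0399 0.062 ]
scene red [355 189   6  11  35] [357.57142857 194.14285714] [0.5658 0.2148 0.04  ] [0.5792 0.2065 0.062 ]
top red [323 111  20  32  85] [331.88235294 126.45882353] [ 0.7057 -0.2227  0.04  ] [ 0.6993 -0.2182  0.062 ]
top red [313 148   6   9  24] [315.5        152.20833333] [ 0.6513 -0.1867  0.04  ] [ 0.6461 -0.183   0.062 ]
top red [117 180   7  19  71] [118.64788732 188.64788732] [0.5794 0.2119 0.04  ] [0.5758 0.2066 0.062 ]
top red [202 220  13  14 109] [207.99082569 226.16513761] [0.5019 0.0336 0.04  ] [0.5001 0.0324 0.062 ]
```

```bash
sleep 1
```

```text
(no output)
```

View pics/top1_z.png

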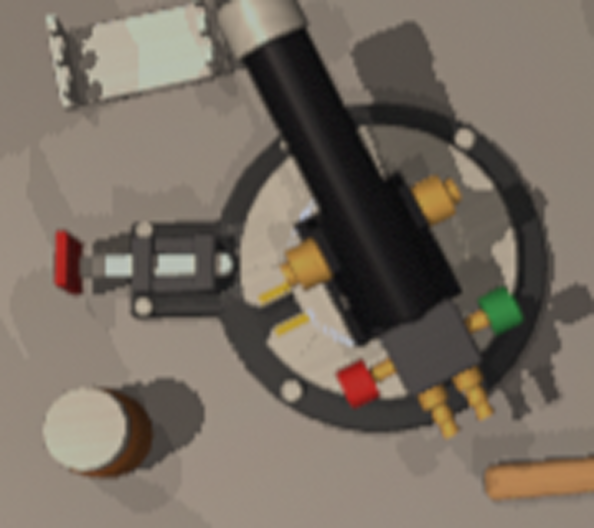

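View pics/scene1_z.png

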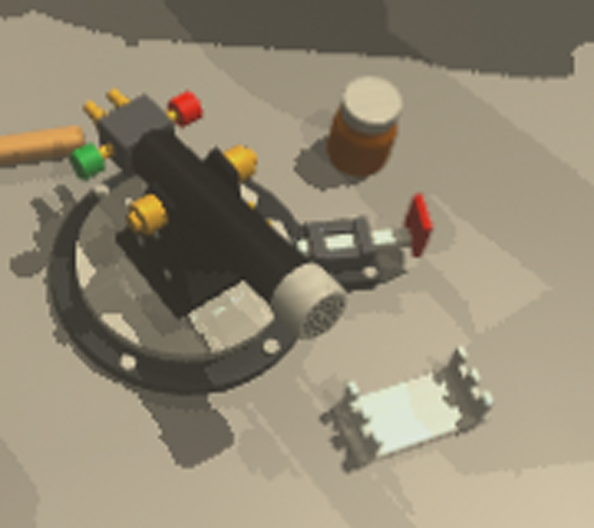

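```bash
cat > ov.py <<'E'
from h import *
import sys
tag=sys.argv[1]; bx,by,yaw,phi,lb=map(float,sys.argv[2:7])
s=bot.read_camera("scene");t=bot.read_camera("top")
R=lambda a:np.array([[np.cos(a),-np.sin(a),0],[np.sin(a),np.cos(a),0],[0,0,1]])
B=np.array([bx,by,0])
W=lambda L,a=0:(np.asarray(L,float)@R(yaw+a).T)+B
th=np.linspace(0,2*np.pi,90)
C=[]
circ=lambda r,z:np.c_[r*np.cos(th),r*np.sin(th),0*th+z]
C.append((W(circ(.105,.014)),(0,255,0)));C.append((W(circ(.085,.03)),(255,255,0)))
C.append((W([[.017,.1,.036],[.017,.15,.036],[-.017,.15,.036],[-.017,.1,.036],[.017,.1,.036]]),(255,0,255)))
y0=.184-lb;y1=.192-lb
for z in (.018,.062): C.append((W([[.017,y0,z],[.017,y1,z],[-.017,y1,z],[-.017,y0,z],[.017,y0,z]]),(255,255,255)))
C.append((W([[-.0145,.085,.03],[-.008,.075,.03],[-.008,.056,.03],[.008,.056,.03],[.008,.075,.03],[.0145,.085,.03]],phi),(0,128,255)))
c,si=np.cos(.2),np.sin(.2)
def tl(x,y,z): return [c*x-si*z,y,.125+si*x+c*z]
C.append((W([tl(0,-.02,0),tl(.118,-.02,0),tl(.146,-.0225,0),tl(.146,.0225,0),tl(.118,.02,0),tl(0,.02,0)],phi),(0,0,255)))
C.append((W([tl(-.072,-.054,0),tl(-.072,.054,0)],phi),(0,0,255)))
k=4
for n,p,(u,v) in (("scene",s,(230,130)),("top",t,(100,90))):
    im=cv2.resize(p["pixels"][v:v+150,u:u+190,::-1],None,fx=k,fy=k,interpolation=cv2.INTER_CUBIC)
    for P,col in C:
        q=((proj(p,P)-[u,v]+.5)*k).astype(int)
        cv2.polylines(im,[q.reshape(-1,1,2)],False,col,1)
    cv2.imwrite(f"pics/ov_{n}{tag}.png",im)
E
python3 ov.py 1 .580 .027 .0 .5 .003
sleep 1
```

```text
(no output)
```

View pics/ov_top1.png

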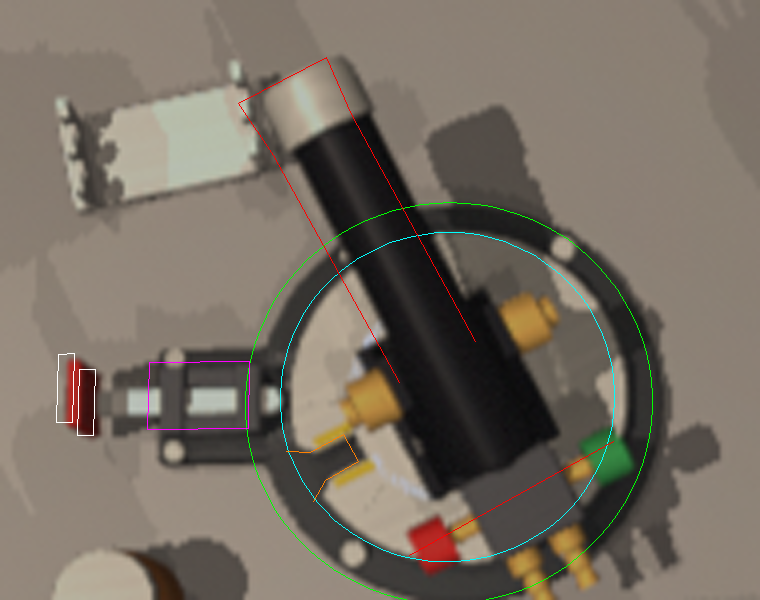

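View pics/ov_scene1.png

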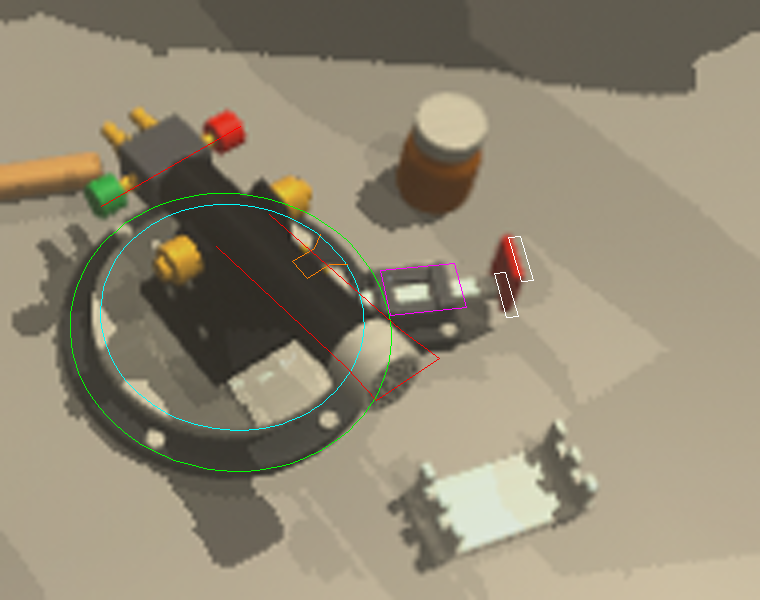

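```bash
python3 ov.py 2 .576 .0205 .0 .5 .001
sleep 1
```

```text
(no output)
```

View pics/ov_top2.png

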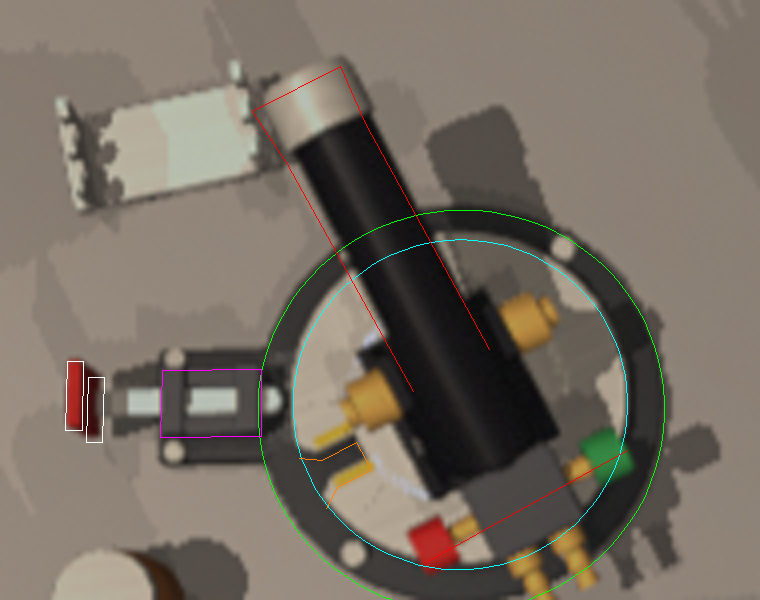

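View pics/ov_scene2.png

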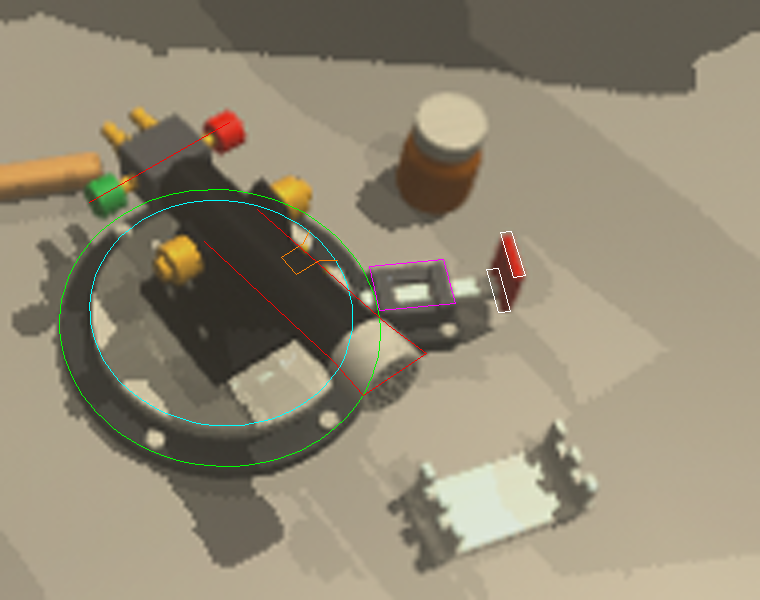

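Call:
step_arm([
  [0,0,0,0,0,-7.73,1],
  [0,0,0,0,0,-7.73,1],
  [0,0,0,0,0,-7.73,1],
  [0,0,0,0,0,0,1],
  [0,0,0,0,0,0,1],
], squeeze=20)

```text
t: 2.5
eef_pos: [0.2666, 0.6202, 0.2313]
tool_rot: [-0.0, 0.709, 0.705, -0.0]
contact_force: [-0.2, -0.5, -0.4]
gripper_width: 0.143
```

Call:
step_arm([
  [-1.5,1.2,0,0,0,0,1],
  [-3.4,2.7,0,0,0,0,1],
  [-3.4,2.7,0,0,0,0,1],
  [-3.4,2.7,0,0,0,0,1],
  [-3.4,2.7,0,0,0,0,1],
  [-3.4,2.7,0,0,0,0,1],
  [-3.4,2.7,0,0,0,0,1],
  [-3.4,2.7,0,0,0,0,1],
  [-3.4,2.7,0,0,0,0,1],
  [-3.4,2.7,0,0,0,0,1],
  [-3.4,2.7,0,0,0,0,1],
  [-3.4,2.7,0,0,0,0,1],
  [-3.4,2.7,0,0,0,0,1],
  [-3.4,2.7,0,0,0,0,1],
  [-2.6,2.2,0,0,0,0,1],
  [0,0,0,0,0,0,1],
])

```text
t: 4.1
eef_pos: [0.6536, 0.1281, 0.2314]
tool_rot: [0.002, 0.712, 0.703, -0.001]
contact_force: [-0.3, -1.4, 0.5]
gripper_width: -0.001
```

Call:
step_arm([
  [0,0,2,0,0,0,1],
  [0,0,3,0,0,0,1],
  [0,0,3,0,0,0,1],
  [0,0,2.3,0,0,0,1],
  [0,0,1,0,0,0,1],
  [0,0,0,0,0,0,1],
  [0,0,0,0,0,0,1],
])

```text
t: 4.8
eef_pos: [0.6515, 0.1367, 0.1195]
tool_rot: [0.0, 0.708, 0.706, 0.001]
contact_force: [0.0, 0.7, 0.5]
gripper_width: -0.002
```

```bash
python3 ov.py 3 .577 .0205 -.01 .46 .001
sleep 1
```

```text
(no output)
```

View pics/ov_scene3.png

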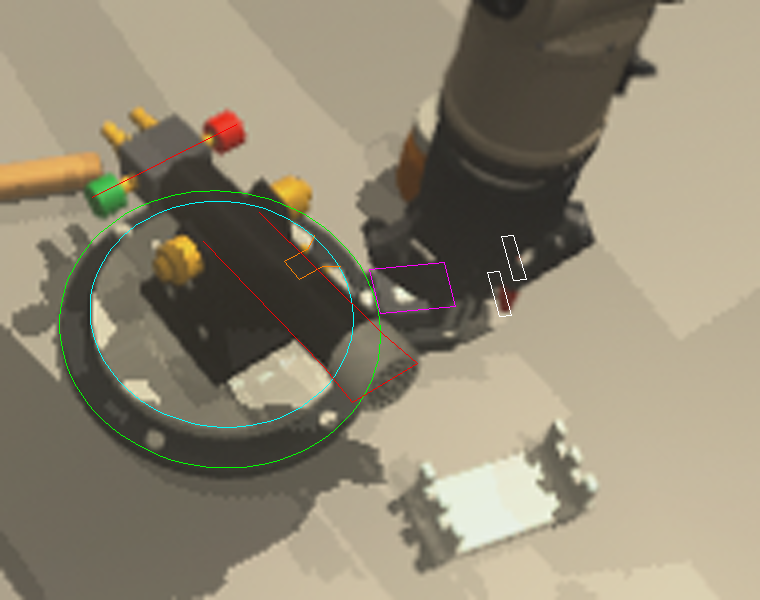

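View pics/ov_top3.png

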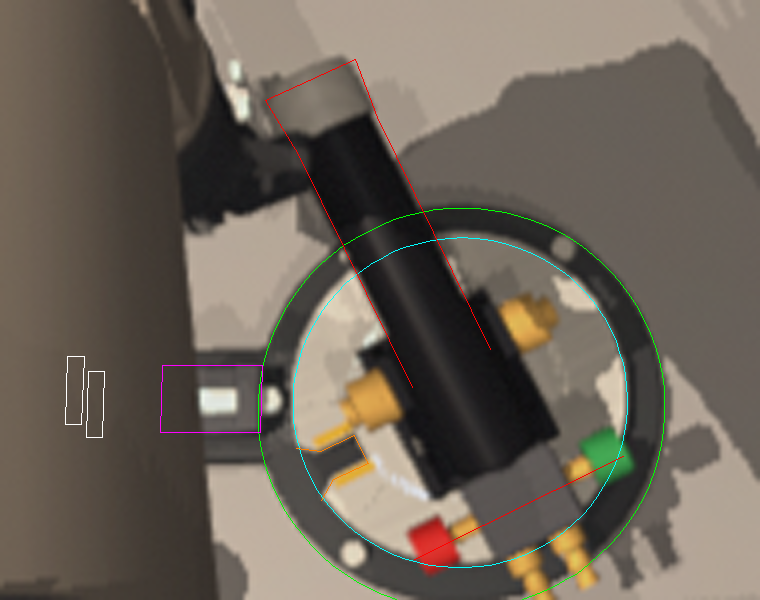

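Call:
step_arm([
  [-1,0,0,0,0,0,1],
  [-1,0,0,0,0,0,1],
  [-0.6,0,0,0,0,0,1],
  [-0.5,0,0,0,0,0,1],
  [-0.5,0,0,0,0,0,1],
  [-0.5,0,0,0,0,0,1],
  [-0.5,0,0,0,0,0,1],
  [-0.5,0,0,0,0,0,1],
  [-0.5,0,0,0,0,0,1],
  [0,0,0,0,0,0,1],
])

```text
t: 5.9
eef_pos: [0.6513, 0.0812, 0.1184]
tool_rot: [0.0, 0.707, 0.707, 0.001]
contact_force: [0.6, 3.8, 0.6]
gripper_width: 0.001
```

```bash
python3 ov.py 4 .577 .0205 -.01 .36 .001
sleep 1
```

```text
(no output)
```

View pics/ov_top4.png

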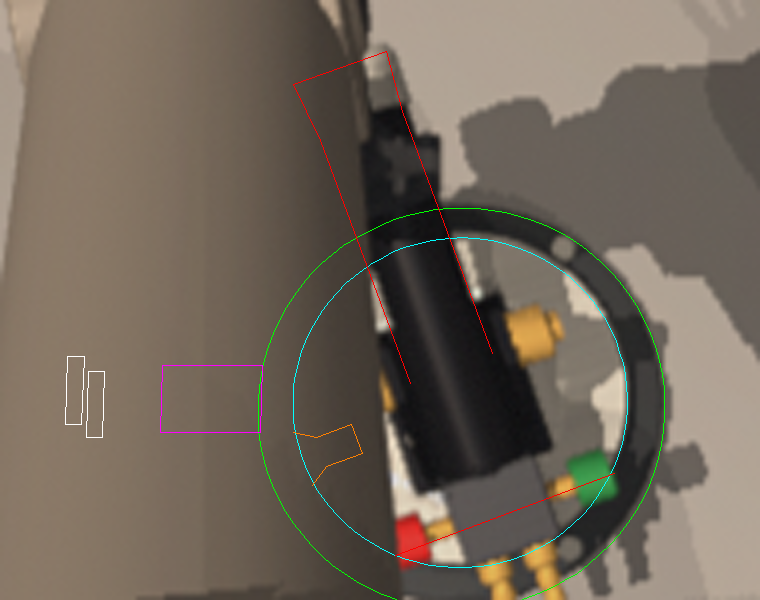

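Call:
step_arm([
  [-0.4,0,0,0,0,0,1],
  [-0.4,0,0,0,0,0,1],
  [-0.4,0,0,0,0,0,1],
  [-0.4,0,0,0,0,0,1],
  [-0.3,0,0,0,0,0,1],
  [-0.2,0,0,0,0,0,1],
  [0,0,0,0,0,0,1],
])

```text
t: 6.7
eef_pos: [0.6517, 0.0606, 0.1185]
tool_rot: [0.0, 0.707, 0.707, 0.001]
contact_force: [3.6, 3.1, 0.5]
gripper_width: -0.001
```

```bash
python3 ov.py 5 .577 .0205 -.01 .05 .001
sleep 1
```

```text
(no output)
```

View pics/ov_top5.png

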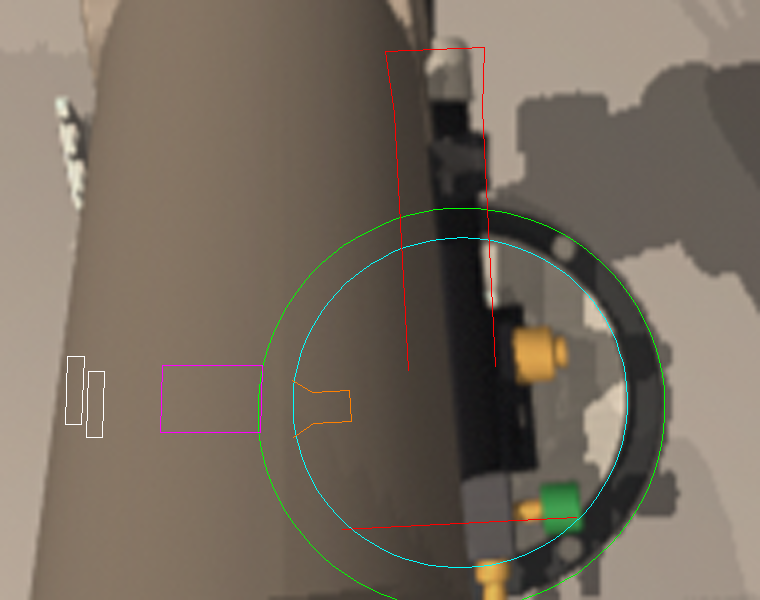

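View pics/ov_scene5.png

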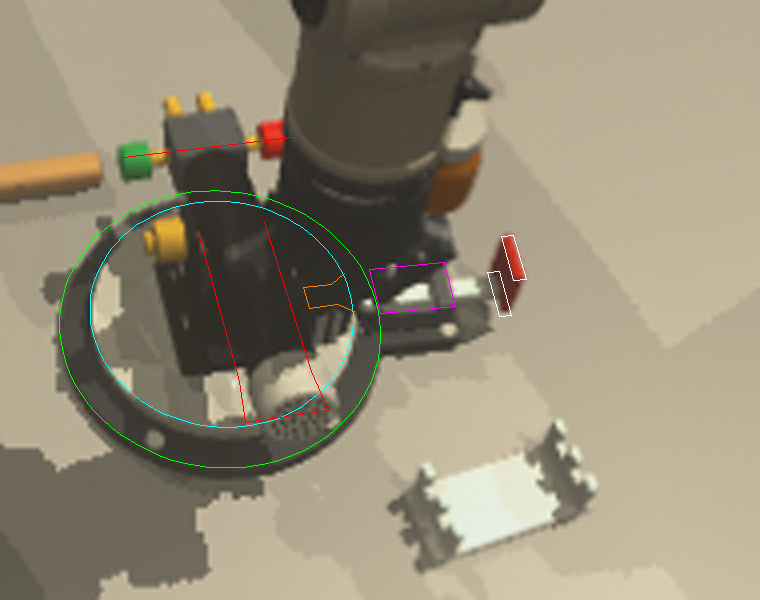

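Call:
step_arm([
  [-0.2,0,0,0,0,0,1],
  [-0.2,0,0,0,0,0,1],
  [0,0,0,0,0,0,1],
  [0,0,0,0,0,0,1],
  [1,0,0,0,0,0,1],
  [2.5,0,0,0,0,0,1],
  [4,0,0,0,0,0,1],
  [4,0,0,0,0,0,1],
  [4,0,0,0,0,0,1],
  [4,0,0,0,0,0,1],
  [4,0,0,0,0,0,1],
  [1,0,0,0,0,0,1],
  [0,0,0,0,0,0,1],
])

```text
t: 8.1
eef_pos: [0.6496, 0.3032, 0.1174]
tool_rot: [-0.0, 0.706, 0.708, -0.001]
contact_force: [-0.2, -0.0, 0.2]
gripper_width: 0.002
```

```bash
python3 ov.py 6 .577 .0205 -.01 .0 .001; python3 look.py 6
```

```text
base [(array([286.9, 213.7]), 0.62, array([0.5809, 0.0271, 0.    ]))]
base [(array([211.6, 190. ]), 0.81, array([0.5812, 0.0283, 0.    ]))]
slot_mouth [(array([316.9, 201.7]), 0.62, array([0.5709, 0.1059, 0.03  ]))]
slot_mouth [(array([173.4, 190.7]), 0.87, array([0.5757, 0.1042, 0.03  ]))]
bar_tip [(array([319.1, 203.5]), 0.6, array([0.5734, 0.1121, 0.024 ]))]
bar_tip [(array([169.9, 190. ]), 0.73, array([0.5782, 0.1121, 0.024 ])), (array([170.4, 192.3]), 0.46, array([0.5734, 0.111 , 0.024 ]))]
torch [(array([288.1, 185.9]), 0.87, array([0.5762, 0.0222, 0.125 ])), (array([303. , 236.5]), 0.49, array([0.7131, 0.0341, 0.125 ]))]
torch []
torch_nose []
torch_nose [(array([206.7, 101.3]), 0.68, array([0.7212, 0.0292, 0.154 ]))]
thumb_tab [(array([289.6, 188. ]), 0.51, array([0.527 , 0.0399, 0.04  ])), (array([354.9, 194.3]), 0.44, array([0.5655, 0.2076, 0.04  ]))]
thumb_tab [(array([118.4, 192.6]), 0.6, array([0.5714, 0.2122, 0.04  ]))]
scene red [296 161   9   9  65] [300.04615385 164.89230769] [0.4548 0.0805 0.04  ] [0.471  0.0756 0.062 ]
scene red [355 189   6  11  35] [357.57142857 194.14285714] [0.5658 0.2148 0.04  ] [0.5792 0.2065 0.062 ]
top red [323 111  20  32  83] [332.06024096 126.3253012 ] [ 0.706  -0.2231  0.04  ] [ 0.6996 -0.2186  0.062 ]
top red [313 148   6   9  22] [315.40909091 152.36363636] [ 0.651  -0.1865  0.04  ] [ 0.6458 -0.1829  0.062 ]
top red [117 180   7  19  71] [118.64788732 188.64788732] [0.5794 0.2119 0.04  ] [0.5758 0.2066 0.062 ]
top red [184 215  11  12 111] [188.76576577 220.21621622] [0.5143 0.0718 0.04  ] [0.5121 0.0697 0.062 ]
```

```bash
sleep 1
```

```text
(no output)
```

View pics/ov_top6.png

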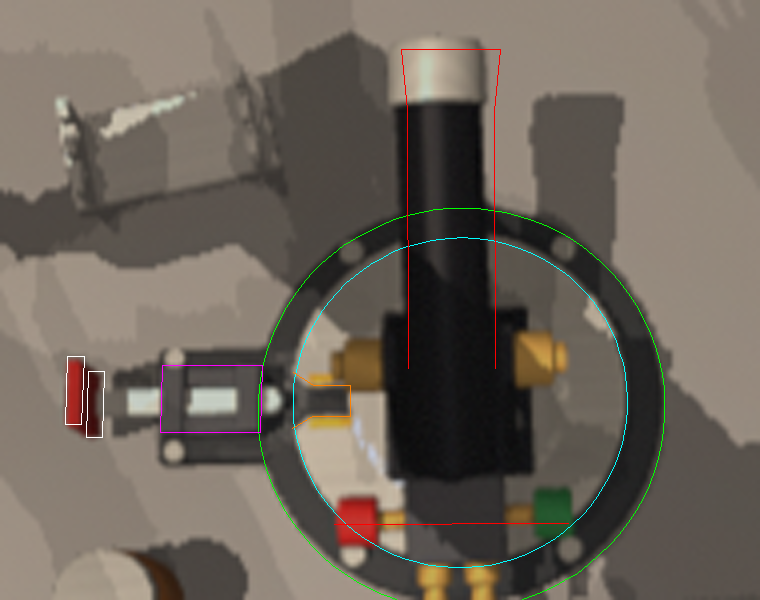

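View pics/ov_scene6.png

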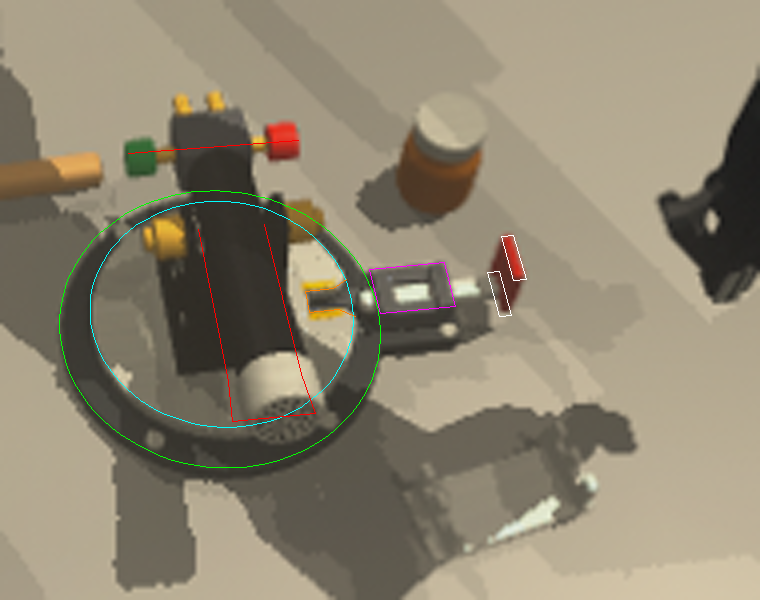

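Call:
step_arm([
  [-0.5,-2,0,0,0,0,1],
  [-1,-3,0,0,0,0,1],
  [-1,-2.3,0,0,0,0,1],
  [0,0,1.5,0,0,0,1],
  [0,0,3,0,0,0,1],
  [0,0,2.5,0,0,0,1],
  [0,0,1.2,0,0,0,1],
  [0,0,0,0,0,0,1],
  [0,0,0,0,0,0,1],
])

```text
t: 9.8
eef_pos: [0.5788, 0.2761, 0.0367]
tool_rot: [0.0, 0.708, 0.707, 0.0]
contact_force: [-0.2, -0.0, 0.4]
gripper_width: 0.002
```

```bash
python3 ov.py 7 .577 .0205 -.01 .0 .001
sleep 1
```

```text
(no output)
```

View pics/ov_scene7.png

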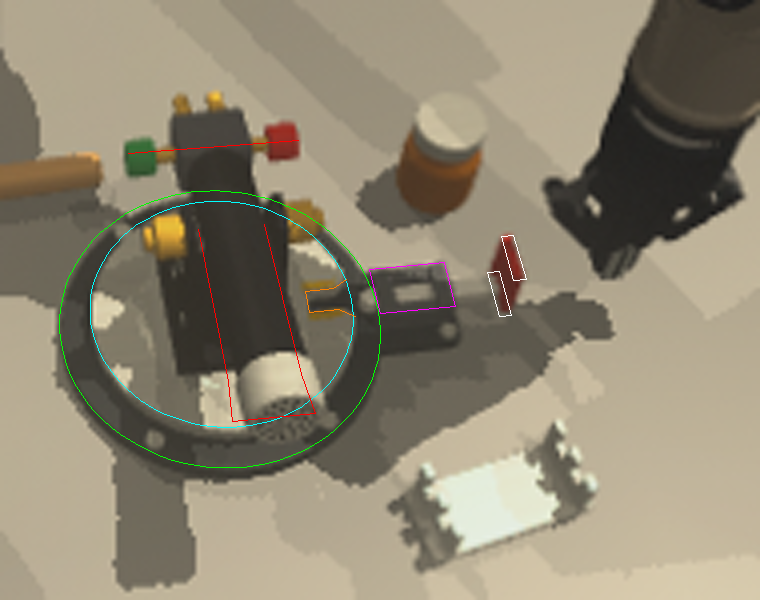

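Call:
step_arm([
  [-1.5,0,0,0,0,0,1],
  [-1.5,0,0,0,0,0,1],
  [-1,0,0,0,0,0,1],
  [-0.5,0,0,0,0,0,1],
  [-0.4,0,0,0,0,0,1],
  [-0.4,0,0,0,0,0,1],
  [-0.4,0,0,0,0,0,1],
  [-0.4,0,0,0,0,0,1],
  [-0.4,0,0,0,0,0,1],
  [0,0,0,0,0,0,1],
])

```text
t: 10.9
eef_pos: [0.5782, 0.2104, 0.0364]
tool_rot: [0.0, 0.708, 0.707, 0.0]
contact_force: [1.0, 2.4, 1.0]
gripper_width: -0.002
```

Call:
step_arm([
  [-0.3,0,0,0,0,0,1],
  [-0.3,0,0,0,0,0,1],
  [-0.3,0,0,0,0,0,1],
  [-0.3,0,0,0,0,0,1],
  [-0.2,0,0,0,0,0,1],
  [0,0,0,0,0,0,1],
])

```text
t: 11.5
eef_pos: [0.5783, 0.1961, 0.0364]
tool_rot: [0.0, 0.708, 0.706, -0.0]
contact_force: [2.2, 1.6, 0.9]
gripper_width: -0.002
```

```bash
python3 ov.py 8 .577 .0205 -.01 .0 .034
sleep 1
```

```text
(no output)
```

View pics/ov_scene8.png

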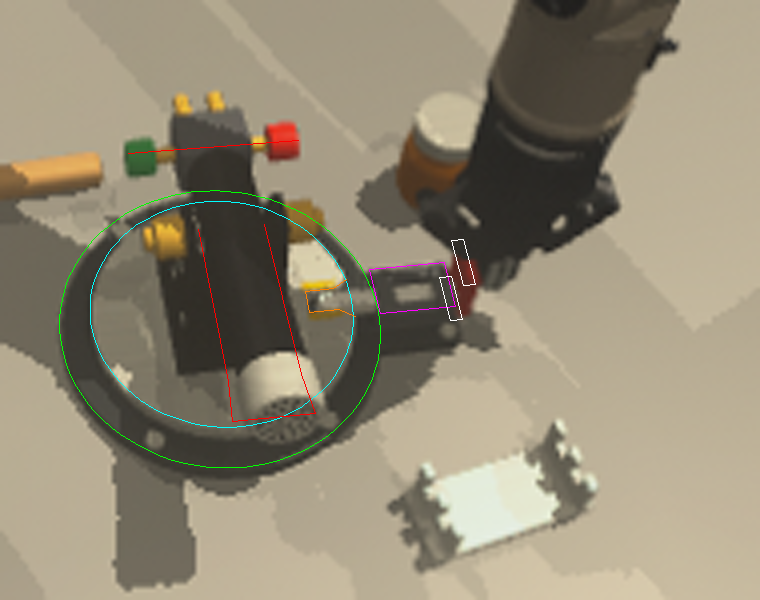

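Call:
step_arm([
  [-0.2,0,0,0,0,0,1],
  [-0.1,0,0,0,0,0,1],
  [0,0,0,0,0,0,1],
])

```text
t: 11.9
eef_pos: [0.5779, 0.1938, 0.0362]
tool_rot: [-0.0, 0.707, 0.707, -0.0]
contact_force: [1.7, 3.4, 1.3]
gripper_width: -0.0
```

Call:
step_arm([
  [-0.1,0,0,0,0,0,1],
  [-0.1,0,0,0,0,0,1],
  [0,0,0,0,0,0,1],
])

```text
t: 12.2
eef_pos: [0.578, 0.1921, 0.0363]
tool_rot: [-0.0, 0.707, 0.707, 0.0]
contact_force: [1.0, 4.0, 0.8]
gripper_width: 0.0
```

Call:
step_arm([
  [-0.1,0,0,0,0,0,1],
  [-0.1,0,0,0,0,0,1],
  [0,0,0,0,0,0,1],
])

```text
t: 12.5
eef_pos: [0.578, 0.192, 0.0364]
tool_rot: [-0.001, 0.707, 0.707, 0.001]
contact_force: [2.3, 8.1, -0.9]
gripper_width: -0.001
```

Call:
step_arm([
  [-0.1,0,0,0,0,0,1],
  [0,0,0,0,0,0,1],
  [0,0,0,0,0,0,1],
])

```text
t: 12.8
eef_pos: [0.5779, 0.192, 0.0364]
tool_rot: [-0.001, 0.707, 0.708, 0.001]
contact_force: [2.2, 10.2, -0.8]
gripper_width: -0.003
```

Hard stop confirmed. Back off and check.

Call:
step_arm([
  [0.5,0,0,0,0,0,1],
  [2,0,0,0,0,0,1],
  [4,0,0,0,0,0,1],
  [4,0,0,0,0,0,1],
  [0,0,-3,0,0,0,1],
  [1,0,-4,0,0,0,1],
  [1,0,-3,0,0,0,1],
  [0,0,0,0,0,0,1],
  [0,0,0,0,0,0,1],
])

```text
t: 13.7
eef_pos: [0.5777, 0.3143, 0.1365]
tool_rot: [0.0, 0.707, 0.707, -0.0]
contact_force: [0.3, -0.1, 0.1]
gripper_width: 0.003
```

```bash
python3 ov.py 9 .577 .0205 -.01 .0 .034; python3 look.py 9|grep -v torch
```

```text
base [(array([286.9, 212.6]), 0.8, array([0.5776, 0.0276, 0.    ]))]
base [(array([213., 190.]), 0.65, array([0.5811, 0.0254, 0.    ])), (array([302., 248.]), 0.63, array([ 0.4577, -0.1583,  0.    ]))]
slot_mouth [(array([315.1, 205.5]), 0.72, array([0.5818, 0.099 , 0.03  ]))]
slot_mouth [(array([173.4, 192. ]), 0.72, array([0.573 , 0.1041, 0.03  ]))]
bar_tip [(array([307.5, 203.7]), 0.55, array([0.5706, 0.0816, 0.024 ]))]
bar_tip [(array([186.7, 188. ]), 0.7, array([0.582 , 0.0779, 0.024 ])), (array([316.7, 152.2]), 0.37, array([ 0.6551, -0.1919,  0.024 ]))]
thumb_tab [(array([339.3, 197.7]), 0.64, array([0.5713, 0.1641, 0.04  ]))]
thumb_tab [(array([135. , 188.4]), 0.55, array([0.5795, 0.1795, 0.04  ]))]
scene red [296 161   8   9  58] [299.89655172 165.10344828] [0.4555 0.08   0.04  ] [0.4717 0.0751 0.062 ]
scene red [343 190   5  13  35] [345.02857143 195.57142857] [0.5665 0.1807 0.04  ] [0.5799 0.1732 0.062 ]
top red [323 111  20  31  81] [331.79012346 126.71604938] [ 0.7052 -0.2225  0.04  ] [ 0.6987 -0.218   0.062 ]
top red [313 148   6   9  22] [315.45454545 152.27272727] [ 0.6512 -0.1866  0.04  ] [ 0.646  -0.1829  0.062 ]
top red [133 180   7  19  75] [135.42666667 188.46666667] [0.5794 0.1786 0.04  ] [0.5758 0.1741 0.062 ]
top red [184 215  10  12 103] [188.87378641 220.08737864] [0.5145 0.0716 0.04  ] [0.5124 0.0695 0.062 ]
```

```bash
sleep 1
```

```text
(no output)
```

View pics/ov_top9.png

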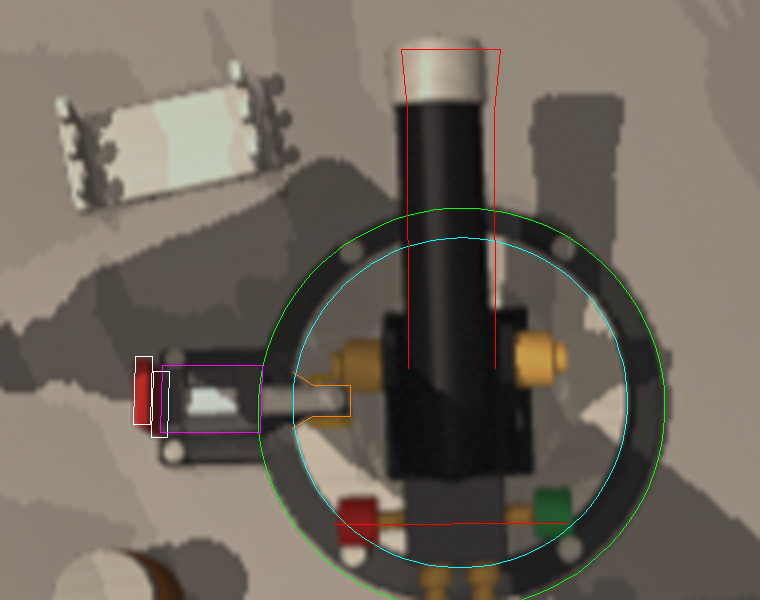

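View pics/ov_scene9.png

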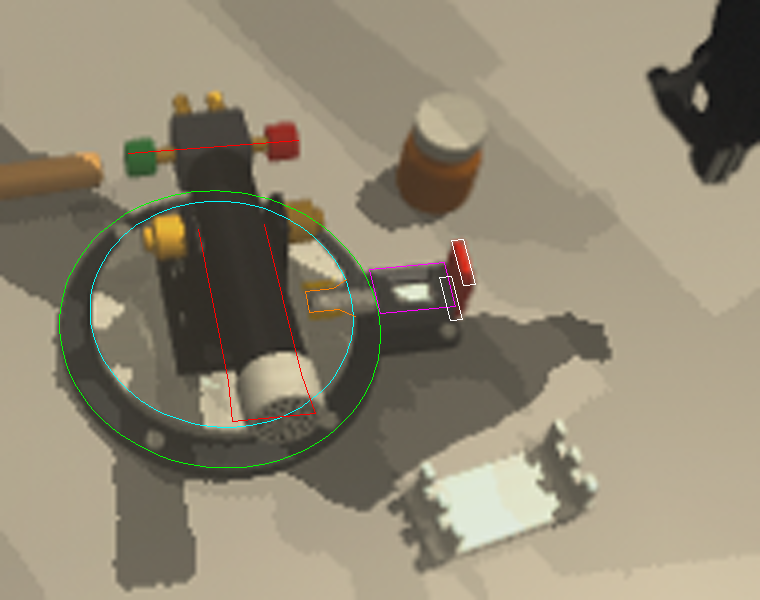

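View pics/top9.png

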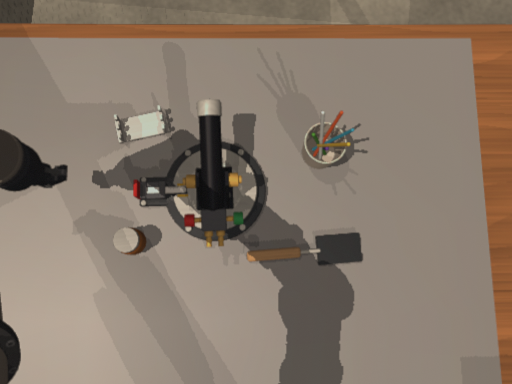

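The tab sits at the guide and the bar is deep in the slot. The tab moved about 33 mm in the images, from a start of roughly 0.001 m. The bystanders have not moved and the robot is clear of everything.

```bash
python3 -c "
from station import bot
print(bot.hand_in())"
```

```text
the job is handed in; nothing more can be done
None
```

The torch is locked at its working heading and the job is handed in, at about 14 s of the 48 s allowed. I pushed the barrel round with the outside of the shut fingers until the slot faced the lock bar. Then I pushed the red tab until it stopped against its guide.

- **Lock bar home:** On the last two pushes the finger stayed at y = 0.192 m while the force rose from 4 N to 10 N. This is within 1 mm of the fully-home position I had worked out (0.193 m). In the images the tab moved about 33 mm and sits at the guide, with the bar deep in the slot.
- **Alignment:** Before I pushed the tab, the slot and bar lined up to about 0.01 rad in the top view.
- **Other things on the bench:** The rod tub, jar, paddle and rod rest show no movement in the final pictures. The robot was clear of everything at hand-in.
- **Disagreements:** The networks' points were off by up to about 15 mm; for example, the bar tip's final position came out nearer the rim than it really is. I relied on overlaying the given dimensions on the images instead. I did not test the lock by pushing the torch again.

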